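# Swing a square blank round the corner post and set it to the scribed line

### The arm

A 6-joint arm with a two-finger parallel gripper is mounted at the origin on a cart in front of the work surface, level with it; the furniture and walls round the work are solid. World frame = base frame: x ahead of the robot, y to its left, z up, the work surface at z = 0. Lengths are in m, angles in rad, forces in N, time in s.
With the tool pointing down it reaches from about 0.25 to 0.725 m from the base axis. Payload 4 kg.
Tool frame: the origin (TCP) lies on the centre line of the jaws, within the pads' length; the fingertips stand 22 mm ahead of it and the grasp point (between the pads) lies 3 mm ahead of it; z points along the fingers, y is the line along which they close (so a half turn about z gives the same grasp; the last joint's range is limited). The gripper opens to 85 mm and grips with 20 to 120 N. Pads are 22 mm wide; open, the fingers measure 114 mm over their backs; the gripper's body (76 mm by 85 mm) begins 54 mm behind the grasp point. The pads swing forward as they close: fully open they stand 13 mm farther back than shut.
Start: joints at [1.199, 0.241, 0.005, 1.335, 0, 1.571], TCP at [0.182, 0.466, 0.253] pointing down, gripper open.
Joint ranges: [-2.72, 2.72], [-1.05, 1.87], [-1.09, 1.28], [-1.99, 2.15], [-1.42, 1.44], [-3.14, 3.14]. Speed limits (rad/s): [2.79, 2.79, 3.14, 3.14, 3.14, 3.14].

### API

Orientations are given as a unit quaternion [x, y, z, w].
In Python, from workcell import bot gives the robot as it stands.
- The arm moves only by the shell command python3 -m inch 'ROWS'. ROWS is JSON, one flat list of numbers, 7 for each row, row after row: the shift along the world's x, y, z in mm, then the turn, a rotation vector about the world's x, y, z in rad, then the opening in per cent of the stroke, from 0 (shut) to 100 (fully open). A call has 1 to 8 rows; each row is the pose to reach, as a shift and turn from the pose commanded when the call began; what a row does not reach only later rows make up. A row lasts 1/12 s, in which the tool goes at most 41.7 mm and 7.16 degrees, less where a joint would pass 70% of its speed; a pose out of reach is approached as far as the arm can. A call with a gripper value outside its range is refused whole. The fingers move at their own pace and stop on an object; the grip force is fixed at half the most. Time passes only in rows, so rows that repeat a pose let the fingers close. It gives the time, the measured TCP pose, the force, the opening and the grip force at its end, in the units of the state.
- bot.get_obs(): the state, without advancing time (a new reading comes with each control period).
- bot.camera(name): name is "scene" or "side" or "wrist"; returns the picture (384x512x3 uint8, blue, green, red); there is no depth.
- bot.camera_info(name): a dict with "intrinsics" (3x3 intrinsics, pixels), "camera_from_world" (4x4, takes a point from world to camera coordinates); the wrist camera has in their place "hand_eye" (4x4, takes a point from camera to tool coordinates, whose origin is the TCP and whose axes are the flange's). Camera axes: x right, y down, z forward; pixel columns grow to the right and rows downward; lengths in m; the calibration is good to about 2 mm. A picture is of the moment at which its call begins: read the wrist's pose just before it. camera_info takes no time and is no camera call.
- bot.job_done(): hands the job in; it is judged then, once.
Trained networks look in the newest picture that a camera, given by its name, has taken for a name from the list of things; names that differ only in an ending like _2 or _b are one class to them, and where a whole thing is asked for, a point or a joint stands for the part that bears it (a point fixed in the world has none). Each returns a list of dicts, best first, with "confidence" (0 to 1); they miss things now and then, are a little off and sometimes report something else, mostly with a low value. They report only what shows in the picture. A call takes as long as a camera call.
- bot.silhouettes(camera, target): "mask" (384x512 bool, what is visible of it) and "uv" ([column, row] in pixels, amid what is visible of it).
- bot.spot_point(camera, target): "uv" ([column, row] in pixels: a listed point, or the origin of a listed thing).
The state is a dict: "clock": time; "joint_pos": joint angles; "joint_vel": joint speeds; "tau": joint torques, N m; "eef_pos": TCP position; "tool_rot": TCP orientation; "ft_force": force on the tool from outside, world axes, zero at the start; "ft_torque": the same for the moment, N m; "grip_width": finger opening in m; "grasp_force": force on a finger pad.
Only numpy, scipy, OpenCV 4.12 (cv2) and the standard library are available. Lean on these libraries where they do the work, as an engineer would, in place of code of your own. Each camera call takes 0.05 s, during which the arm holds its last target. There are 200 camera calls.

### The job

Keeping the square slotted blank flat on the fixture's base plate, push it against the corner post and swing it a quarter turn round the post until it lies flat against the fence with its slotted edge leading towards the scribed line. Then slide it along the fence until the slotted edge meets the line exactly (nothing stops it there), push the clamp's lever right down so that the rubber tip holds the blank, and let go. Leave the marker, the deburring tool and the hex key where they are.

Things in the scene. Friction and masses are not known exactly. Their poses are not given: they have to be found in the camera images.
- fixture: Setting fixture fixed to the bench: dark ground-steel base plate 205 x 370 mm, 12 mm thick. Origin: centre of its underside; x away from the robot across the plate, y along the fence to the robot's left, z up (turned up to 0.15 rad). 'Fixture frame' below means this one. A toggle clamp stands at its left end, on the centre line x = 14 mm, reaching back over the line.
- line_end (a point): Point where the scribed line (bright, 1.2 mm wide, along fixture x, at fixture y = 95 mm) meets the foot of the fence, on top of the base plate; axes as the fixture's. Fence: steel bar along y, 18 mm high, 18 mm thick; its face towards the robot is at fixture x = 62 mm and runs from y = -23 to 125 mm.
- post_axis (a point): Axis of the fixed round steel corner post, at its foot on top of the base plate, at the fence's right-hand end (fixture x = 70, y = -35 mm). Diameter 16 mm, 32 mm high. Its side towards the robot is in line with the fence's face.
- blank_centre (a point): Centre, half-way up, of the blank: loose square aluminium plate 96 x 96 x 20 mm, 0.3 to 0.6 kg, 26 mm bore in the middle, too wide to grip. Its -x axis points to its one slotted side, which starts facing the robot. It starts right of the post, its left side's far end overlapping the post: pushing its right side, near the robot's end, to the left swings it clockwise (from above) round the post.
- slot_edge (a point): Middle of the blank's slotted side, half-way up, in the mouth of the slot (12 mm wide, 14 mm deep), 48 mm from the blank's centre along its -x; axes as the blank's. The blank slides under 2 to 5 N, more if it is pressed down; nothing stops it at the line.
- lever_pivot (a point): Pivot of the clamp's lever (fixture x = 14, y = 172 mm, 50 mm above the bench); axes as the fixture's. The lever's round red grip is 16 mm thick and lies 34 to 95 mm from the pivot; its axis runs parallel to the lever's own line, 8 mm off it on the clamp arm's side (above it when closed).
- clamp_lever (a joint): Angle (rad) of the clamp's lever: 0 = closed, lying level, pointing along fixture +y (left); starts raised by 1.0 to 1.15. Push the grip from the arm's side over to the left and down to its stop, about 5 N; it stays where it is left. It swings the clamp's arm down to the right (arm angle = 1.1 x lever angle).
- clamp_tip (a point): Rubber tip of the clamp's arm, 13 mm across; moves with the arm. Open, the arm stands up, its end up to 145 mm above the bench and over the line; closed, the tip presses on the top of a blank 30 mm to the right of the line. The arm's pivot is at fixture y = 150 mm, 56 mm above the bench; the arm is 90 mm long.
- marker: Bystander: marker, white with black cap, 119 mm long, 15 mm thick, on the bench left of the fixture; origin at the middle of its underside.
- deburrer: Bystander: deburring tool with blue barrel, 121 mm long, 15 mm thick, on the bench right of the fixture; origin at the middle of its underside. Note: a fixed upright column 45 mm square stands near here, at the bench's front right corner (base frame x = 0.29, y = -0.37 m), taller than the robot's reach.
- hex_key: Bystander: black L-shaped hex key, 117 x 39 x 8 mm, on the bench right of the fixture, further away; origin at the middle of its underside.

How it is judged:
On the way, in this order (a step that is already met when the one before it is completed fails the run):
1. The blank is swung round while it bears on the corner post (part-turned by 0.4 to 1.2 rad, with force on the post) (contact force between blank and post above 0.2 N and angle between the x axis of blank_centre and the x axis of fixture, either way round between 0.4 and 1.2 rad), for 0.05 s.
2. The blank has made its quarter turn and lies at the fence, slotted edge leading and still short of the line (within 0.12 rad and 8 mm) (angle between the x axis of blank_centre and the y axis of fixture, either way round below 0.12 rad and x of blank_centre in the frame of fixture above 0.006 m and x of line_end in the frame of blank_centre below -0.053 m), for 0.1 s.
3. The slotted edge meets the scribed line within 2.5 mm, the blank flat against the fence (y of slot_edge in the frame of line_end between -0.0025 and 0.0025 m and angle between the x axis of blank_centre and the y axis of fixture, either way round below 0.035 rad and x of blank_centre in the frame of fixture above 0.0115 m), for 0.2 s.
At the end, for the whole second after the job is handed in: Blank flat on the base and against the fence (gap under 2.5 mm, square within 0.035 rad), slotted edge on the scribed line within 2.5 mm, blank to the right of the line; clamp lever down (under 0.12 rad), its tip pressing on the blank with over 1 N; all at rest and released (all of step 3 and y of blank_centre in the frame of line_end below -0.04 m and angle between blank_centre's own z axis and vertical below 0.03 rad and value of joint clamp_lever below 0.12 rad and contact force between clamp_arm and blank above 1 N and linear speed of blank below 0.01 m/s); the robot touches nothing.
It fails at once if The blank is lifted or tipped off the base plate (angle between blank_centre's own z axis and vertical above 0.15 rad or z of blank_centre in the frame of fixture above 0.034 m or z of blank_centre in the frame of fixture below 0.014 m).
It fails at once if The marker, the deburring tool or the hex key is moved more than 20 mm (distance of any of marker, deburrer, hex_key from where it was at the start of the episode above 0.02 m).
It also fails if it takes over 72 s, if anything falls off the work surface, if the arm or the gripper's body presses on something with over 40 N, if the wrist force passes 120 N, or if a joint passes its speed limit or range.

## Working session

There is one attempt and no reset: what is moved stays moved. The work goes in short steps, Python scripts to look and compute and a shell command to move; the robot and the scene stay as the last step left them, time stands still between calls to the robot, and variables do not carry over. Pictures are saved under pics/ and viewed, at most 10 in all, crops included, and the job is handed in when it is done.

```bash
mkdir -p pics; ls; cat > h.py <<'E'
import numpy as np, cv2
from workcell import bot
from scipy.spatial.transform import Rotation as R
def cam(name):
    i=bot.camera_info(name); K=np.array(i["intrinsics"])
    if "camera_from_world" in i: return K,np.array(i["camera_from_world"])
    o=bot.get_obs(); T=np.eye(4); T[:3,:3]=R.from_quat(o["tool_rot"]).as_matrix(); T[:3,3]=o["eef_pos"]
    return K,np.linalg.inv(T@np.array(i["hand_eye"]))
def proj(c,p):
    K,T=c; q=K@(T[:3,:3]@np.asarray(p,float)+T[:3,3]); return q[:2]/q[2]
def onz(c,uv,z):
    K,T=c; d=T[:3,:3].T@np.linalg.inv(K)@[uv[0],uv[1],1]; o=-T[:3,:3].T@T[:3,3]; return o+d*(z-o[2])/d[2]
def tri(obs):
    A=[];b=[]
    for c,uv in obs:
        K,T=c; d=T[:3,:3].T@np.linalg.inv(K)@[uv[0],uv[1],1]; d/=np.linalg.norm(d); o=-T[:3,:3].T@T[:3,3]
        P=np.eye(3)-np.outer(d,d); A.append(P); b.append(P@o)
    x=np.linalg.lstsq(np.vstack(A),np.hstack(b),rcond=None)[0]
    return x,[np.linalg.norm(a@x-bb) for a,bb in zip(A,b)]
E
python3 - <<'E'
from h import *
np.set_printoptions(precision=4,suppress=True)
o=bot.get_obs(); print(o["clock"],o["eef_pos"],o["tool_rot"],o["ft_force"])
ims=[];D={}
for n in["scene","side"]:
    im=bot.camera(n); ims.append(im); c=cam(n)
    print(n,np.linalg.inv(c[1])[:3,3])
    for t in["fixture","line_end","post_axis","blank_centre","slot_edge","lever_pivot","clamp_tip","marker","deburrer","hex_key"]:
        r=bot.spot_point(n,t)
        if r: D.setdefault(t,[]).append((c,r[0]["uv"])); print(t,r[0]["uv"],round(r[0]["confidence"],2))
for t,v in D.items():
    if len(v)==2: print(t,*tri(v))
for n,im in zip(["scene","side"],ims): cv2.imwrite(f"pics/{n}0.png",im)
print(bot.get_obs()["clock"])
E
```

```text
pics
0.0 [0.1814 0.4653 0.2524] [ 0.1848  0.9828 -0.001  -0.0002] [0.4044 0.9123 0.0665]
scene [ 0.2003 -0.6639  0.8708]
fixture [250.5, 219.8] 0.9
line_end [347.4, 282.4] 0.4
post_axis [280.6, 219.5] 0.79
blank_centre [283.2, 245.3] 0.58
slot_edge [263.2, 250.9] 0.73
lever_pivot [227.6, 162.3] 0.93
clamp_tip [239.2, 159.1] 0.52
hex_key [345.8, 284.7] 0.47
side [ 0.3165 -0.8595  0.6498]
fixture [238.6, 217.1] 0.59
line_end [251.5, 186.7] 0.57
post_axis [270.2, 215.9] 0.74
blank_centre [258.0, 242.5] 0.66
slot_edge [245.2, 241.7] 0.93
lever_pivot [236.7, 157.0] 0.8
clamp_tip [236.6, 147.9] 0.5
marker [261.4, 239.8] 0.51
hex_key [322.0, 293.6] 0.54
fixture [ 0.5068 -0.054  -0.009 ] [np.float64(0.002120554441967339), np.float64(0.002120554441968021)]
line_end [ 0.4274 -0.478   0.3812] [np.float64(0.008222637756641752), np.float64(0.008222637756641843)]
post_axis [ 0.5642 -0.1141  0.0285] [np.float64(0.0002910890749744445), np.float64(0.00029108907497443266)]
blank_centre [ 0.5224 -0.1869  0.0262] [np.float64(0.007710705560095507), np.float64(0.0077107055600960815)]
slot_edge [ 0.4905 -0.1629  0.0066] [np.float64(0.0037499327325403566), np.float64(0.003749932732540025)]
lever_pivot [0.5349 0.1222 0.047 ] [np.float64(0.007522118180220775), np.float64(0.007522118180220769)]
clamp_tip [0.5241 0.0387 0.1273] [np.float64(0.0018470212022041947), np.float64(0.0018470212022051115)]
hex_key [ 0.6083 -0.3337  0.0005] [np.float64(0.004408525937275488), np.float64(0.004408525937274982)]
1.1
```

```bash
python3 - <<'E'
import cv2,numpy as np
a=cv2.imread("pics/scene0.png")[110:330,150:400];b=cv2.imread("pics/side0.png")[110:330,150:400]
cv2.imwrite("pics/v0.png",np.hstack([cv2.resize(a,None,fx=1.6,fy=1.6,interpolation=2),cv2.resize(b,None,fx=1.6,fy=1.6,interpolation=2)]))
E
```

```text
(no output)
```

View pics/v0.png

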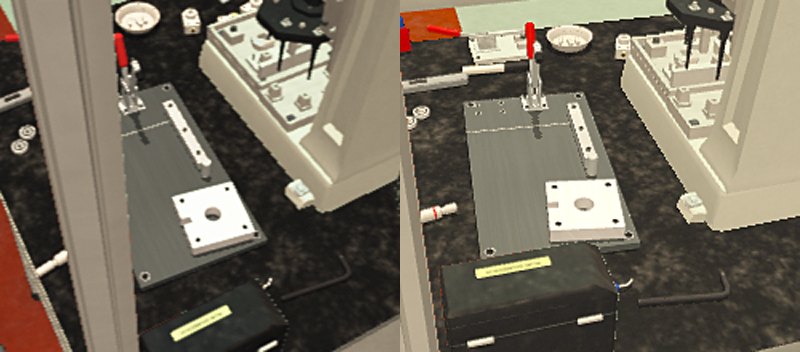

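```bash
python3 -m inch '[60,-200,140,0,0,0.1,0, 120,-250,140,0,0,0.37,0, 180,-300,140,0,0,0.37,0, 230,-480,140,0,0,0.37,0, 230,-480,140,0,0,0.37,0, 230,-480,140,0,0,0.37,0, 230,-480,140,0,0,0.37,0, 230,-480,140,0,0,0.37,0]'
python3 - <<'E'
from h import *
for a,b in [((278,313),(231,277))]: print(tri([(cam("scene"),a),(cam("side"),b)]))
E
python3 -m inch '[0,0,0,0,0,0,0,0,0,0,0,0,0,0,0,0,0,0,0,0,0]'
```

```text
clock: 1.77
eef_pos: [0.3159, 0.1849, 0.3487]
tool_rot: [0.0, 1.0, 0.0, 0.001]
ft_force: [0.1, -0.2, 0.4]
grip_width: 0.0001
grasp_force: 0.0
(array([ 0.41295686, -0.36515049,  0.12033902]), [np.float64(0.006581615855218353), np.float64(0.006581615855218271)])
clock: 2.02
eef_pos: [0.3156, 0.1867, 0.348]
tool_rot: [0.002, 1.0, 0.0, -0.0]
ft_force: [-0.1, -0.1, -0.3]
grip_width: -0.0002
grasp_force: 0.0
```

```bash
python3 -m inch '[130,-220,45,0,0,0,0,130,-220,45,0,0,0,0,130,-220,45,0,0,0,0,130,-220,45,0,0,0,0,130,-220,45,0,0,0,0,130,-220,45,0,0,0,0,130,-220,45,0,0,0,0,130,-220,45,0,0,0,0]'
cat > look.py <<'E'
from h import *
import sys,pickle
np.set_printoptions(precision=4,suppress=True)
tag=sys.argv[1]; c=cam("wrist"); im=bot.camera("wrist"); cv2.imwrite(f"pics/{tag}.png",im)
D={}
for t in sys.argv[2:]:
    r=bot.spot_point("wrist",t)
    if r: D[t]=r[0]["uv"]; print(t,r[0]["uv"],round(r[0]["confidence"],2), [onz(c,r[0]["uv"],z)[:2] for z in (0,.012,.022)])
pickle.dump((c,D),open(f"{tag}.pkl","wb"))
o=bot.get_obs(); print(o["clock"],o["eef_pos"],o["joint_pos"])
E
python3 look.py w1 fixture line_end post_axis blank_centre slot_edge lever_pivot clamp_tip marker deburrer hex_key
```

```text
clock: 2.68
eef_pos: [0.4472, -0.0334, 0.3921]
tool_rot: [0.001, 1.0, 0.0, -0.001]
ft_force: [-0.7, 0.1, -0.4]
grip_width: 0.0
grasp_force: 0.0
line_end [291.5, 210.5] 0.72 [array([0.571 , 0.0325]), array([0.5664, 0.0309]), array([0.5625, 0.0296])]
post_axis [218.8, 210.4] 0.6 [array([ 0.5705, -0.1023]), array([ 0.5659, -0.1006]), array([ 0.5621, -0.0993])]
blank_centre [168.6, 195.6] 0.9 [array([ 0.5415, -0.1928]), array([ 0.5375, -0.189 ]), array([ 0.5343, -0.1859])]
lever_pivot [344.0, 199.0] 0.56 [array([0.5487, 0.1279]), array([0.5446, 0.1241]), array([0.5412, 0.1209])]
clamp_tip [304.9, 210.1] 0.78 [array([0.5702, 0.0573]), array([0.5656, 0.0551]), array([0.5618, 0.0534])]
marker [411.9, 166.0] 0.71 [array([0.4872, 0.2429]), array([0.4846, 0.2364]), array([0.4823, 0.231 ])]
deburrer [97.5, 171.6] 0.69 [array([ 0.4962, -0.3155]), array([ 0.4934, -0.3089]), array([ 0.491 , -0.3034])]
hex_key [98.9, 231.2] 0.52 [array([ 0.6121, -0.331 ]), array([ 0.6065, -0.324 ]), array([ 0.6019, -0.3182])]
3.2333 [ 0.4454 -0.0328  0.3932] [-0.0734  0.1171  0.2131  1.6664  0.     -0.0726]
```

View pics/w1.png

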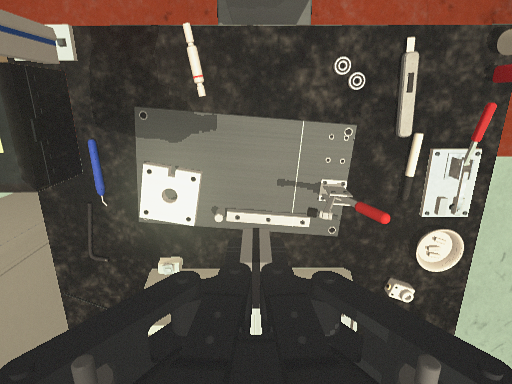

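```bash
cat > fit.py <<'E'
from h import *
from scipy.optimize import differential_evolution
def seg(a,b,n=60): return np.linspace(a,b,n)
def fixmodel():
    x,y,z=.1025,.185,.012
    c=[(-x,-y,z),(x,-y,z),(x,y,z),(-x,y,z)]
    S=[seg(c[i],c[(i+1)%4],90) for i in range(4)]
    for off in(-.0008,.0008): S.append(seg((-.09,.095+off,z),(.06,.095+off,z),90))
    S.append(seg((.062,-.02,.030),(.062,.122,.030),90)); S.append(seg((.080,-.02,.030),(.080,.122,.030),60))
    S.append(seg((.062,.125,.030),(.080,.125,.030),20))
    t=np.linspace(0,2*np.pi,40); S.append(np.c_[.07+.008*np.cos(t),-.035+.008*np.sin(t),.044+0*t])
    return np.vstack(S)
def blkmodel(z=.032):
    h=.048; P=[(-h,-h),(h,-h),(h,h),(-h,h),(-h,.006),(-h+.014,.006),(-h+.014,-.006),(-h,-.006),(-h,-h)]
    S=[seg((*P[i],z),(*P[i+1],z),max(10,int(600*np.hypot(P[i][0]-P[i+1][0],P[i][1]-P[i+1][1])))) for i in range(8)]
    t=np.linspace(0,2*np.pi,60); S.append(np.c_[.013*np.cos(t),.013*np.sin(t),z+0*t])
    return np.vstack(S)
def place(M,p):
    c,s=np.cos(p[2]),np.sin(p[2]); return np.c_[M[:,0]*c-M[:,1]*s+p[0],M[:,0]*s+M[:,1]*c+p[1],M[:,2]]
def pix(c,W):
    K,T=c; q=(W@T[:3,:3].T+T[:3,3])@K.T; return q[:,:2]/q[:,2:]
def fit(im,c,M,p0,w,sig=1.0):
    g=cv2.GaussianBlur(cv2.cvtColor(im,6).astype(np.float32),(0,0),sig)
    G=np.minimum(np.hypot(cv2.Sobel(g,5,1,0),cv2.Sobel(g,5,0,1)),120)
    def cost(p):
        u=pix(c,place(M,p)).astype(np.float32)
        return -float(cv2.remap(G,u[None,:,0],u[None,:,1],1).mean())
    r=differential_evolution(cost,[(a-b,a+b) for a,b in zip(p0,w)],seed=1,popsize=20,maxiter=80,tol=1e-6)
    return r.x,r.fun
E
python3 - <<'E'
from fit import *
import pickle
np.set_printoptions(precision=4,suppress=True)
im=cv2.imread("pics/w1.png"); c,_=pickle.load(open("w1.pkl","rb"))
f,s=fit(im,c,fixmodel(),(.507,-.065,-.05),(.02,.02,.1)); print(f,s)
b,s2=fit(im,c,blkmodel(),(.534,-.186,-.05),(.02,.02,.15)); print(b,s2)
print("other cams")
for n in["scene","side"]:
    i2=cv2.imread(f"pics/{n}0.png"); print(n,fit(i2,cam(n),fixmodel(),f,(.015,.015,.05)),fit(i2,cam(n),blkmodel(),b,(.015,.015,.1)))
big=cv2.resize(im,None,fx=3,fy=3,interpolation=2)
for M,p,col in((fixmodel(),f,(0,255,0)),(blkmodel(),b,(0,0,255))):
    for u in pix(c,place(M,p)): cv2.circle(big,tuple(int(v) for v in u*3+1),0,col,-1)
cv2.imwrite("pics/fit1.png",big[270:770,370:1130])
E
```

```text
[ 0.5009 -0.056  -0.084 ] -107.14655303955078
[ 0.5304 -0.1825 -0.1788] -119.99349212646484
other cams
scene (array([ 0.5002, -0.0592, -0.0831]), np.float64(-86.42560577392578)) (array([ 0.5297, -0.1815, -0.1713]), np.float64(-119.96163940429688))
side (array([ 0.5005, -0.0635, -0.0734]), np.float64(-102.78404235839844)) (array([ 0.5306, -0.1839, -0.1971]), np.float64(-119.79916381835938))
```

View pics/fit1.png

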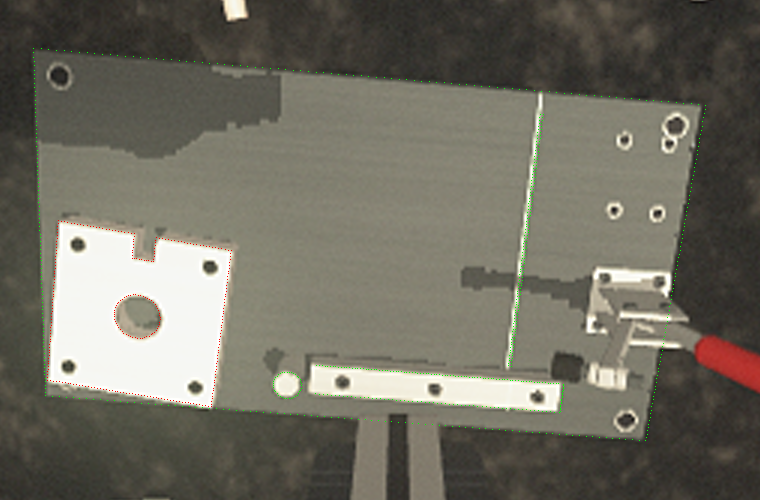

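```bash
sed -i 's/,120)$/,400)/' fit.py; python3 - <<'E'
from fit import *
import pickle
np.set_printoptions(precision=4,suppress=True)
im=cv2.imread("pics/w1.png"); c,_=pickle.load(open("w1.pkl","rb"))
f,s=fit(im,c,fixmodel(),(.501,-.056,-.084),(.01,.01,.05)); print(f,s)
b,s2=fit(im,c,blkmodel(),(.53,-.182,-.18),(.01,.01,.05)); print(b,s2)
for uv in((45,62),(77,62),(83,188),(40,193)): print("box",uv,onz(c,uv,.12))
def W(p):return place(np.array([[*p,0]]),f)[0,:2]
r=.016
P=W((.070,-.035)); th=b[2]-f[2]; 
cf=place(np.array([[b[0]-f[0],b[1]-f[1],0]]),(0,0,-f[2]))[0,:2]; print("blank in fix",cf,th)
for a in(-.035,-.025): print("start",a,place(np.array([[a,-.048-r-.015,0]]),b)[0,:2])
# contact when left side touches post with angle th
np.save("fix.npy",f)
E
```

```text
[ 0.5004 -0.0567 -0.0849] -171.80543518066406
[ 0.5308 -0.1821 -0.1822] -274.5389404296875
box (45, 62) [ 0.3292 -0.2923  0.12  ]
box (77, 62) [ 0.3293 -0.253   0.12  ]
box (83, 188) [ 0.4909 -0.2732  0.12  ]
box (40, 193) [ 0.498  -0.3343  0.12  ]
blank in fix [ 0.0409 -0.1224] -0.09736152327805297
start -0.035 [ 0.4821 -0.2535]
start -0.025 [ 0.4919 -0.2553]
```

```bash
python3 - <<'E'
import cv2,numpy as np
a=cv2.imread("pics/w1.png")[30:240,0:140];b=cv2.imread("pics/side0.png")[235:384,150:300]
g=lambda i:np.uint8(255*(cv2.resize(i,(400,590) if i is a else (400,397),interpolation=2)/255.)**.5)
A=g(a);B=g(b);B=np.vstack([B,np.zeros((590-397,400,3),np.uint8)])
cv2.imwrite("pics/box.png",np.hstack([A,B]))
E
```

```text
(no output)
```

View pics/box.png

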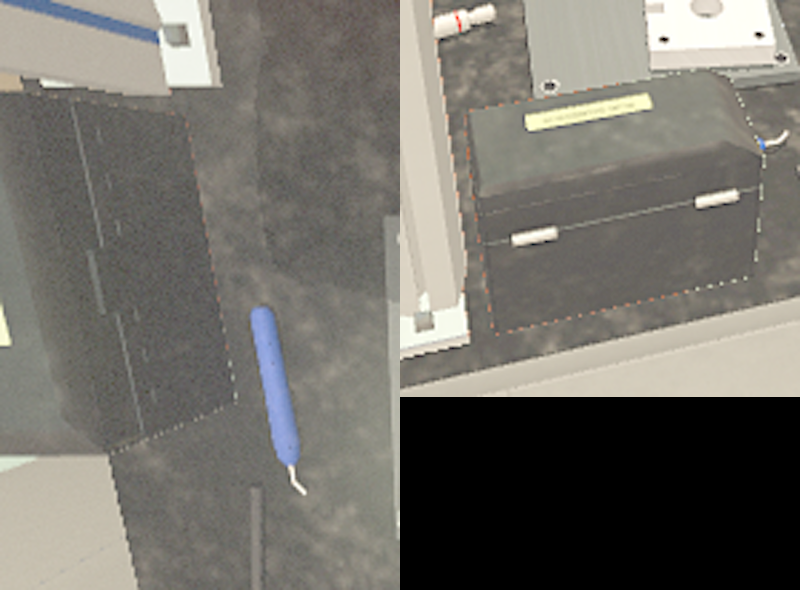

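```bash
python3 -m inch '[47,-219,0,0,0,-0.1,0,47,-219,0,0,0,-0.18,0,47,-219,0,0,0,-0.18,0,47,-219,0,0,0,-0.18,0,47,-219,0,0,0,-0.18,0,47,-219,-80,0,0,-0.18,0,47,-219,-120,0,0,-0.18,0,47,-219,-160,0,0,-0.18,0]'
python3 -m inch '[0,0,-30,0,0,0,0,0,0,-70,0,0,0,0,0,0,-110,0,0,0,0,0,0,-140,0,0,0,0,0,0,-160,0,0,0,0,0,0,-180,0,0,0,0,0,0,-180,0,0,0,0]'
```

```text
clock: 3.9
eef_pos: [0.4929, -0.2526, 0.268]
tool_rot: [0.092, 0.996, -0.001, 0.001]
ft_force: [0.7, -0.4, -1.1]
grip_width: 0.0003
grasp_force: 0.0
clock: 4.48
eef_pos: [0.4892, -0.2491, 0.0846]
tool_rot: [0.091, 0.996, 0.002, -0.004]
ft_force: [-1.1, -0.8, -0.4]
grip_width: -0.0004
grasp_force: 0.0
```

```bash
python3 -m inch '[0,0,0,0,0,0,0,0,0,0,0,0,0,0,0,0,0,0,0,0,0]'
```

```text
clock: 4.73
eef_pos: [0.4936, -0.2513, 0.091]
tool_rot: [0.091, 0.996, -0.001, 0.002]
ft_force: [0.1, -0.3, -0.0]
grip_width: 0.0001
grasp_force: 0.0
```

```bash
python3 -m inch '[0,0,-30,0,0,0,0,0,0,-51,0,0,0,0,0,0,-51,0,0,0,0,0,0,-51,0,0,0,0]'
python3 - <<'E'
from fit import *
np.set_printoptions(precision=4,suppress=True)
f=np.load("fix.npy"); b=np.array([.5308,-.1821,-.1822])
P=place(np.array([[.070,-.035,0]]),f)[0,:2]; d=P-b[:2]
t=np.array([np.cos(b[2]),np.sin(b[2])]); n=np.array([-t[1],t[0]])
gap=n@d-.056; s=t@d; print("P",P,"gap",gap,"s",s)
Q0=place(np.array([[-.025,-.048-.0145,0]]),b)[0,:2]; q=Q0+gap*n; print("touch blank",Q0,"touch post",q)
for k in range(0,11):
    dt=-k*.15; c,sn=np.cos(dt),np.sin(dt); v=q-P
    print(k,round(b[2]+dt,3),P+[c*v[0]-sn*v[1],sn*v[0]+c*v[1]])
E
```

```text
clock: 5.07
eef_pos: [0.4921, -0.2505, 0.0385]
tool_rot: [0.091, 0.996, 0.0, -0.0]
ft_force: [-0.5, -0.6, 0.3]
grip_width: 0.0001
grasp_force: 0.0
P [ 0.5672 -0.0975] gap 0.033756410398864616 s 0.020474238327206278
touch blank [ 0.4949 -0.239 ] touch post [ 0.501  -0.2058]
0 -0.182 [ 0.501  -0.2058]
1 -0.332 [ 0.4856 -0.1947]
2 -0.482 [ 0.472  -0.1814]
3 -0.632 [ 0.4605 -0.1663]
4 -0.782 [ 0.4514 -0.1495]
5 -0.932 [ 0.4449 -0.1317]
6 -1.082 [ 0.4412 -0.113 ]
7 -1.232 [ 0.4403 -0.094 ]
8 -1.382 [ 0.4423 -0.0751]
9 -1.532 [ 0.447  -0.0567]
10 -1.682 [ 0.4545 -0.0392]
```

```bash
python3 -m inch '[22,-4,0,0,0,0,0,22,-4,0,0,0,0,0,23,4,0,0,0,0,0,25,12,0,0,0,0,0,26,20,0,0,0,0,0,28,28,0,0,0,0,0,29,34,0,0,0,0,0,30,38,0,0,0,0,0]'
python3 -m inch '[0,0,0,0,0,0,0,0,1,0,0,0,0,0]'
python3 - <<'E'
from fit import *
im=bot.camera("side"); cv2.imwrite("pics/s1.png",im)
print(fit(im,cam("side"),blkmodel(),(.537,-.15,-.2),(.02,.03,.25)))
E
```

```text
clock: 5.73
eef_pos: [0.5222, -0.2116, 0.0384]
tool_rot: [0.09, 0.996, -0.0, -0.0]
ft_force: [-0.6, -2.7, 1.2]
grip_width: -0.0002
grasp_force: 1.4
clock: 5.9
eef_pos: [0.5221, -0.2109, 0.0378]
tool_rot: [0.09, 0.996, 0.0, -0.0]
ft_force: [0.1, -1.3, 1.3]
grip_width: 0.0004
grasp_force: 0.9
(array([ 0.53686586, -0.15208579, -0.19439386]), np.float64(-224.84158325195312))
```

```bash
python3 -m inch '[-1,-4,0,0,0,0,0,-25,1,0,0,0,0,0,-24,5,0,0,0,0,0,-32,11,0,0,0,-0.075,0,-39,17,0,0,0,-0.15,0,-46,24,0,0,0,-0.225,0,-53,30,0,0,0,-0.3,0,-53,30,0,0,0,-0.3,0]'
cat > sfit.py <<'E'
from fit import *
import sys
np.set_printoptions(precision=4,suppress=True)
x,y,a,w,tag=[float(v) for v in sys.argv[1:5]]+[sys.argv[5]]
f=np.load("fix.npy"); P=place(np.array([[.070,-.035,0]]),f)[0,:2]; o=bot.get_obs(); e=o["eef_pos"][:2]
for n in("side","scene"):
    im=bot.camera(n); cv2.imwrite(f"pics/{n}_{tag}.png",im)
    b,s=fit(im,cam(n),blkmodel(),(x,y,a),(.03,.03,w))
    L=lambda p:place(np.array([[p[0]-b[0],p[1]-b[1],0]]),(0,0,-b[2]))[0,:2]
    F=place(np.array([[b[0]-f[0],b[1]-f[1],0]]),(0,0,-f[2]))[0,:2]
    print(n,b,round(s),"post local",L(P),"tool local",L(e),"in fix",F,b[2]-f[2])
print(o["clock"],o["ft_force"],"tool yaw",-2*np.arctan2(o["tool_rot"][0],o["tool_rot"][1]))
E
python3 sfit.py .525 -.14 -.5 .35 2
```

```text
clock: 6.62
eef_pos: [0.4674, -0.1807, 0.0376]
tool_rot: [0.239, 0.971, 0.0, -0.001]
ft_force: [-0.0, 0.2, 0.6]
grip_width: 0.0001
grasp_force: 0.0
side [ 0.5368 -0.1463 -0.4585] -208 post local [0.0057 0.0572] tool local [-0.047  -0.0616] in fix [ 0.0439 -0.0862] -0.37368405619077083
scene [ 0.5352 -0.1444 -0.4249] -205 post local [0.0098 0.0559] tool local [-0.0468 -0.061 ] in fix [ 0.0421 -0.0844] -0.3400518441262781
6.6167 [-0.0141  0.2211  0.5972] tool yaw -0.4828590266330178
```

```bash
python3 -m inch '[-2,-5,0,0,0,0,0,11,-9,0,0,0,0,0,13,-4,0,0,0,0,0,15,0,0,0,0,-0.04,0,17,4,0,0,0,-0.1,0,20,8,0,0,0,-0.17,0,23,11,0,0,0,-0.24,0,26,14,0,0,0,-0.31,0]'; python3 -m inch '[0,0,0,0,0,0,0]'
python3 sfit.py .535 -.14 -.7 .35 3
```

```text
clock: 7.38
eef_pos: [0.4803, -0.1813, 0.0382]
tool_rot: [0.392, 0.92, -0.021, -0.008]
ft_force: [-46.0, -46.7, 31.4]
grip_width: -0.0002
grasp_force: 32.6
clock: 7.47
eef_pos: [0.4802, -0.1815, 0.0383]
tool_rot: [0.392, 0.92, -0.021, -0.008]
ft_force: [-39.1, -41.9, 26.5]
grip_width: -0.0
grasp_force: 28.8
side [ 0.5591 -0.1571 -0.5686] -147 post local [-0.0253  0.0546] tool local [-0.0534 -0.063 ] in fix [ 0.067  -0.0951] -0.48377505613205374
scene [ 0.5359 -0.1425 -0.4913] -191 post local [0.0064 0.0544] tool local [-0.0307 -0.0606] in fix [ 0.0426 -0.0825] -0.4063923616843934
7.4667 [-39.0685 -41.8919  26.4561] tool yaw -0.8049209459945099
```

```bash
python3 - <<'E'
import cv2,numpy as np
a=cv2.imread("pics/scene_3.png")[140:290,200:350];b=cv2.imread("pics/side_3.png")[140:290,190:340]
cv2.imwrite("pics/v3.png",np.hstack([cv2.resize(i,(400,400),interpolation=2) for i in(a,b)]))
E
```

```text
(no output)
```

View pics/v3.png

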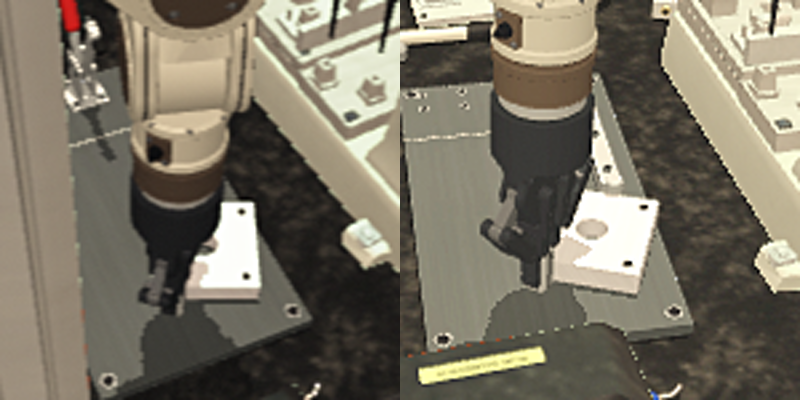

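```bash
python3 -m inch '[-16,-18,0,0,0,0,0,-30,-36,0,0,0,0.15,0,-30,-36,0,0,0,0.31,0,-30,-36,0,0,0,0.31,0]'
python3 - <<'E'
from fit import *
for n,uv in(("scene",(277.6,231.9)),("side",(262,225.5))): print(n,onz(cam(n),uv,.032))
E
python3 sfit.py .545 -.15 -.55 .3 4
```

```text
clock: 7.9
eef_pos: [0.4644, -0.2049, 0.0381]
tool_rot: [0.237, 0.971, 0.0, -0.0]
ft_force: [-0.1, -0.1, -0.4]
grip_width: 0.0
grasp_force: 0.0
scene [ 0.53629274 -0.14648915  0.032     ]
side [ 0.53586725 -0.14624664  0.032     ]
side [ 0.5357 -0.1454 -0.4894] -197 post local [0.0053 0.057 ] tool local [-0.035  -0.0861] in fix [ 0.0427 -0.0853] -0.40449615219003476
scene [ 0.5363 -0.143  -0.5174] -203 post local [0.0043 0.0548] tool local [-0.0319 -0.0894] in fix [ 0.0431 -0.0829] -0.4325148020832601
7.9 [-0.0972 -0.119  -0.3594] tool yaw -0.4789759257015654
```

```bash
python3 -m inch '[17,11,0,0,0,0,0,18,18,0,0,0,-0.03,0,18,25,0,0,0,-0.08,0,18,32,0,0,0,-0.16,0,17,39,0,0,0,-0.24,0,16,46,0,0,0,-0.32,0,15,52,0,0,0,-0.4,0,15,52,0,0,0,-0.4,0]'
python3 sfit.py .535 -.135 -.75 .35 5
```

```text
clock: 8.67
eef_pos: [0.4674, -0.1612, 0.0383]
tool_rot: [0.432, 0.902, -0.017, -0.006]
ft_force: [-33.5, -31.8, 27.4]
grip_width: 0.0
grasp_force: 23.9
side [ 0.5272 -0.1367 -0.7518] -154 post local [0.0025 0.0559] tool local [-0.0269 -0.0587] in fix [ 0.0334 -0.0774] -0.6669427036798456
scene [ 0.526  -0.1338 -0.747 ] -212 post local [0.0056 0.0546] tool local [-0.0244 -0.0599] in fix [ 0.0321 -0.0746] -0.6621261900126365
8.6667 [-33.5142 -31.806   27.3855] tool yaw -0.8939497395342653
```

```bash
python3 -m inch '[-13,3,0,0,0,0.04,0,-18,13,0,0,0,-0.06,0,-22,25,0,0,0,-0.16,0,-24,36,0,0,0,-0.27,0,-26,48,0,0,0,-0.37,0,-26,60,0,0,0,-0.48,0,-26,60,0,0,0,-0.48,0]'
python3 sfit.py .50 -.12 -1.3 .4 6
```

```text
clock: 9.35
eef_pos: [0.4492, -0.0901, 0.0371]
tool_rot: [0.631, 0.776, -0.003, -0.004]
ft_force: [-10.5, 0.5, 6.9]
grip_width: 0.0
grasp_force: 4.9
side [ 0.513  -0.1066 -1.4308] -187 post local [-0.0014  0.0549] tool local [-0.0252 -0.0609] in fix [ 0.0167 -0.0486] -1.3459209558773388
scene [ 0.5121 -0.1044 -1.4162] -233 post local [0.0017 0.0555] tool local [-0.0238 -0.06  ] in fix [ 0.0157 -0.0465] -1.3313908557578358
9.35 [-10.4561   0.5354   6.9182] tool yaw -1.3658223269469632
```

```bash
python3 -m inch '[0,8,0,0,0,-0.09,0,2,16,0,0,0,-0.17,0,4,23,0,0,0,-0.23,0,6,30,0,0,0,-0.29,0,9,31,0,0,0,-0.29,0,9,31,0,0,0,-0.29,0]'
python3 sfit.py .51 -.10 -1.63 .2 7
```

```text
clock: 9.95
eef_pos: [0.4532, -0.0599, 0.0355]
tool_rot: [0.736, 0.677, -0.008, -0.007]
ft_force: [-17.7, -0.6, 8.7]
grip_width: 0.0002
grasp_force: 8.9
side [ 0.5111 -0.0942 -1.7149] -211 post local [-0.0048  0.056 ] tool local [-0.0257 -0.0622] in fix [ 0.0138 -0.0364] -1.630038017947349
scene [ 0.5101 -0.0926 -1.6782] -230 post local [-0.0012  0.0573] tool local [-0.0265 -0.0601] in fix [ 0.0127 -0.0349] -1.5933529093923977
9.95 [-17.6678  -0.6115   8.663 ] tool yaw -1.6530776381516874
```

```bash
python3 -m inch '[-34,3,0,0,0,0,0,-34,3,40,0,0,0,0,-15,-25,60,0,0,0,40,5,-55,60,0,0,0,40,25,-80,60,0,0,0,40,44,-101,60,0,0,0,40,44,-101,35,0,0,0,40,44,-101,15,0,0,0,40]'; python3 -m inch '[0,0,0,0,0,0,40,0,0,0,0,0,0,40]'
```

```text
clock: 10.72
eef_pos: [0.5101, -0.1632, 0.0533]
tool_rot: [0.736, 0.677, 0.001, 0.002]
ft_force: [-0.4, -0.1, -1.3]
grip_width: 0.0343
grasp_force: 0.0
clock: 10.88
eef_pos: [0.5061, -0.161, 0.0519]
tool_rot: [0.735, 0.678, -0.001, -0.002]
ft_force: [0.2, 0.0, 0.4]
grip_width: 0.0344
grasp_force: 0.0
```

```bash
python3 -m inch '[0,0,-17,0,0,0,40,0,0,-17,0,0,0,40,1,8,-17,0,0,0,40,2,16,-17,0,0,0,40,3,24,-17,0,0,0,40,4,32,-17,0,0,0,40,5,40,-17,0,0,0,40,6,48,-17,0,0,0,40]'; python3 -m inch '[1,8,0,0,0,0,40,2,16,0,0,0,0,40,3,24,0,0,0,0,40,3,30,0,0,0,0,40,3,30,0,0,0,0,40]'
cat > wfit.py <<'E'
from fit import *
import sys
np.set_printoptions(precision=4,suppress=True)
f0=np.load("fix.npy"); y=float(sys.argv[2])
b0=place(np.array([[.014,y,0]]),f0)[0]; b0[2]=f0[2]-np.pi/2
for n in sys.argv[3:]:
    c=cam(n); im=bot.camera(n); cv2.imwrite(f"pics/{n}_{sys.argv[1]}.png",im)
    f,s=fit(im,c,fixmodel(),f0,(.008,.008,.03)); b,s2=fit(im,c,blkmodel(),b0,(.012,.015,.06))
    F=place(np.array([[b[0]-f[0],b[1]-f[1],0]]),(0,0,-f[2]))[0,:2]; th=b[2]-f[2]
    print(n,f,round(s),b,round(s2),"in fix",F,"th+90",th+np.pi/2,"slot y",F[1]+.048*(-np.sin(th)))
o=bot.get_obs(); print(o["clock"],o["eef_pos"],o["ft_force"])
E
python3 wfit.py 8 .035 side scene
```

```text
clock: 11.55
eef_pos: [0.5141, -0.113, 0.0369]
tool_rot: [0.735, 0.678, 0.0, 0.001]
ft_force: [-1.1, -2.6, 1.7]
grip_width: 0.0342
grasp_force: 1.5
clock: 11.97
eef_pos: [0.5161, -0.0817, 0.0358]
tool_rot: [0.735, 0.679, 0.001, -0.001]
ft_force: [-1.1, 0.3, -0.1]
grip_width: 0.0344
grasp_force: 0.0
side [ 0.5    -0.0647 -0.0811] -133 [ 0.5141 -0.0237 -1.5972] -174 in fix [0.0107 0.042 ] th+90 0.05470563378663451 slot y 0.08990095472039536
scene [ 0.5025 -0.0499 -0.1131] -101 [ 0.5147 -0.0219 -1.6726] -189 in fix [0.0089 0.0292] th+90 0.01135134672951943 slot y 0.07721691221472085
12.0667 [ 0.5158 -0.0826  0.0356] [ 0.1417 -0.4669 -0.045 ]
```

```bash
python3 -m inch '[-1,-10,0,0,0,0,40,-1,-10,40,0,0,0,40,-5,0,80,0,0,0,40,-10,30,110,0,0,0,40,-16,70,130,0,0,0,40,-16,100,160,0,0,0,40,-16,130,190,0,0,0,40,-16,140,220,0,0,0,40]'; python3 -m inch '[0,0,20,0,0,0,40,0,0,20,0,0,0,40,0,0,20,0,0,0,40]'; python3 wfit.py 9 .035 wrist side scene
```

```text
clock: 12.73
eef_pos: [0.499, 0.0583, 0.2564]
tool_rot: [0.735, 0.679, -0.001, -0.001]
ft_force: [-0.1, 0.1, -1.2]
grip_width: 0.0343
grasp_force: 0.0
clock: 12.98
eef_pos: [0.501, 0.0561, 0.2771]
tool_rot: [0.735, 0.678, 0.001, 0.001]
ft_force: [-0.6, 0.1, -1.5]
grip_width: 0.0341
grasp_force: 0.0
wrist [ 0.5011 -0.0572 -0.0812] -114 [ 0.5178 -0.0221 -1.6488] -202 in fix [0.0139 0.0363] th+90 0.0032490306389365564 slot y 0.08427499076588804
side [ 0.5009 -0.0566 -0.0834] -153 [ 0.5159 -0.0232 -1.6682] -164 in fix [0.0122 0.0346] th+90 -0.013976915076288288 slot y 0.08255160455876631
scene [ 0.5005 -0.0547 -0.0815] -143 [ 0.5147 -0.0213 -1.6774] -207 in fix [0.0115 0.0345] th+90 -0.025094992462587618 slot y 0.08249728919067431
13.1333 [0.4994 0.0555 0.2743] [-0.1801  0.4851 -0.7348]
```

View pics/wrist_9.png

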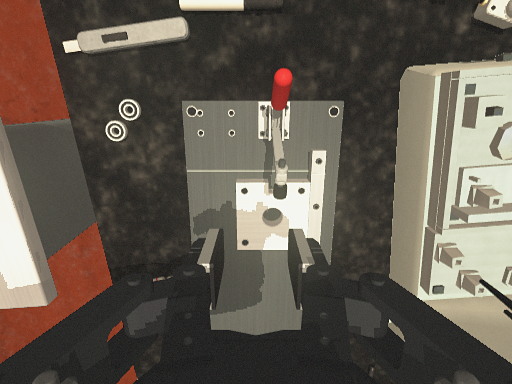

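```bash
python3 -m inch '[4,-40,-10,0,0,0,40,8,-80,-20,0,0,0,40,12,-115,-40,0,0,0,40,13,-151,-70,0,0,0,40,13,-151,-110,0,0,0,40,13,-151,-150,0,0,0,40,13,-151,-190,0,0,0,40,13,-151,-215,0,0,0,40]'; python3 -m inch '[0,0,0,0,0,0,40,0,0,0,0,0,0,40,0,0,0,0,0,0,40,0,0,0,0,0,0,40]'
```

```text
clock: 13.8
eef_pos: [0.5088, -0.0951, 0.0554]
tool_rot: [0.736, 0.677, -0.003, -0.004]
ft_force: [-0.7, 0.2, -0.3]
grip_width: 0.0343
grasp_force: 0.0
clock: 14.13
eef_pos: [0.515, -0.0951, 0.0631]
tool_rot: [0.735, 0.678, 0.001, 0.002]
ft_force: [0.2, 0.5, 0.9]
grip_width: 0.034
grasp_force: 0.0
```

Down 26 mm, then push to y ≈ −0.072 (about 1 mm short).

```bash
python3 -m inch '[0,0,-26,0,0,0,40,0,0,-26,0,0,0,40,0,4,-26,0,0,0,40,0,9,-26,0,0,0,40,1,14,-26,0,0,0,40,1,18,-26,0,0,0,40,1,22,-26,0,0,0,40,1,22,-26,0,0,0,40]'; python3 -m inch '[0,0,0,0,0,0,40,0,0,0,0,0,0,40]'; python3 wfit.py 10 .046 side scene
```

```text
clock: 14.8
eef_pos: [0.5151, -0.0719, 0.0359]
tool_rot: [0.735, 0.678, 0.001, 0.001]
ft_force: [1.7, -1.3, -0.3]
grip_width: 0.0343
grasp_force: 0.3
clock: 14.97
eef_pos: [0.5141, -0.0721, 0.035]
tool_rot: [0.735, 0.678, 0.0, -0.0]
ft_force: [-0.3, 0.0, 0.7]
grip_width: 0.0341
grasp_force: 0.0
side [ 0.5003 -0.0647 -0.0831] -147 [ 0.5303 -0.0186 -1.7156] -190 in fix [0.026  0.0485] th+90 -0.06167108911966679 slot y 0.09637968539841392
scene [ 0.4996 -0.0572 -0.0776] -87 [ 0.5148 -0.0124 -1.6793] -172 in fix [0.0117 0.0458] th+90 -0.03088014200358491 slot y 0.09377331423549055
15.0667 [ 0.5139 -0.0724  0.0348] [-0.6108 -0.1839 -0.2182]
```

```bash
python3 -m inch '[-1,-10,0,0,0,0,40,-5,-10,40,0,0,0,50,-20,0,80,0,0,0.12,60,-40,20,120,0,0,0.24,60,-55,45,160,0,0,0.36,60,-70,67,200,0,0,0.48,60,-70,67,220,0,0,0.6,60,-70,67,220,0,0,0.72,60]'; python3 -m inch '[0,0,0,0,0,0.12,60,0,0,0,0,0,0.24,60,0,0,0,0,0,0.36,60,0,0,0,0,0,0.48,60,0,0,0,0,0,0.6,60,0,0,0,0,0,0.72,60,0,0,0,0,0,0.85,60,0,0,0,0,0,0.85,60]';python3 -m inch '[0,0,0,0,0,0,60,0,0,0,0,0,0,60]'; python3 wfit.py 11 .046 wrist side scene
```

```text
clock: 15.73
eef_pos: [0.4463, -0.0046, 0.2628]
tool_rot: [0.446, 0.895, 0.003, 0.005]
ft_force: [1.8, -0.6, 0.4]
grip_width: 0.0511
grasp_force: 0.0
clock: 16.4
eef_pos: [0.4441, -0.0063, 0.2549]
tool_rot: [0.04, 0.999, -0.0, -0.0]
ft_force: [-0.7, -0.5, 0.2]
grip_width: 0.0513
grasp_force: 0.0
clock: 16.57
eef_pos: [0.4442, -0.006, 0.2549]
tool_rot: [0.042, 0.999, -0.0, -0.0]
ft_force: [0.1, 0.0, 0.2]
grip_width: 0.0512
grasp_force: 0.0
wrist [ 0.5014 -0.0566 -0.0843] -136 [ 0.5177 -0.0134 -1.6532] -236 in fix [0.0126 0.0445] th+90 0.0018324180414046598 slot y 0.09245932849169548
side [ 0.5003 -0.0637 -0.0779] -141 [ 0.5171 -0.0147 -1.6469] -200 in fix [0.0129 0.0502] th+90 0.001820736259024569 slot y 0.098180889219874
scene [ 0.5002 -0.0561 -0.0849] -133 [ 0.516  -0.012  -1.6588] -235 in fix [0.012  0.0452] th+90 -0.0031528999118413115 slot y 0.09324569324455168
16.7167 [ 0.4442 -0.0058  0.255 ] [-0.2229 -0.422  -0.003 ]
```

View pics/wrist_11.png

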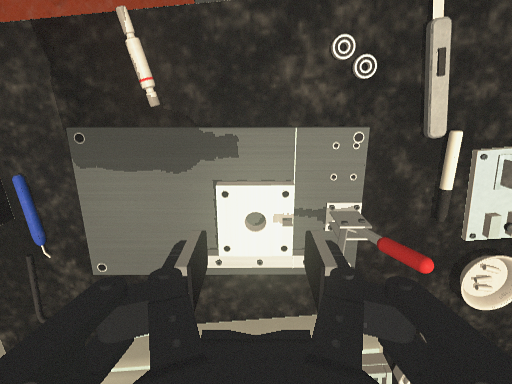

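```bash
cat > edge.py <<'E'
from fit import *
import sys
f=np.load("fix.npy")
if len(sys.argv)>3: f=f+np.array([0,0,float(sys.argv[3])])
name,tag=sys.argv[1:3]; c=cam(name); im=bot.camera(name) if tag!="-" else None
cv2.imwrite(f"pics/{name}_{tag}.png",im)
g=cv2.cvtColor(im,6).astype(np.float32); ys=np.arange(.075,.125,.0002)
def prof(x,z):
    u=pix(c,place(np.c_[0*ys+x,ys,0*ys+z],f)).astype(np.float32); return cv2.GaussianBlur(cv2.remap(g,u[None,:,0],u[None,:,1],cv2.INTER_CUBIC)[0][None],(0,0),2)[0]
L=[];E=[]
for x in np.arange(-.095,-.04,.002):
    p=prof(x,.012); i=p.argmax(); w=slice(max(i-6,0),i+7); q=p[w]-p[w].min(); L.append((x,(ys[w]*q).sum()/q.sum()))
for x in list(np.arange(-.03,.003,.002))+list(np.arange(.025,.058,.002)):
    p=prof(x,.032); d=-np.gradient(p); i=d.argmax(); w=slice(max(i-6,0),i+7); q=np.maximum(d[w],0); E.append((x,(ys[w]*q).sum()/q.sum()))
def rob(A):
    A=np.array(A); m=np.ones(len(A),bool)
    for _ in range(4):
        k=np.polyfit(*A[m].T,1); r=abs(A[:,1]-np.polyval(k,A[:,0])); m=r<max(2.5*np.median(r),.0003)
    return k,m.sum(),np.median(r)
for x in(0,):
    kl,nl,rl=rob(L); ke,ne,re=rob(E)
    print(name,"line y@14",np.polyval(kl,.014),kl[0],nl,rl,"edge y@14",np.polyval(ke,.014),ke[0],ne,re,"short mm",1e3*(np.polyval(kl,.014)-np.polyval(ke,.014)))
E
python3 edge.py wrist e1; python3 edge.py scene e1; python3 edge.py side e1
python3 -m inch '[0,0,-40,0,0,0,60,0,0,-80,0,0,0,60,0,0,-120,0,0,0,60,0,0,-160,0,0,0,60,0,0,-190,0,0,0,60,0,0,-219,0,0,0,60,0,0,-219,0,0,0,60,0,0,-219,0,0,0,60]'; python3 -m inch '[0,0,0,0,0,0,60,0,0,0,0,0,0,60]'
```

```text
wrist line y@14 0.09425627636698783 0.004285847474569858 28 6.410106980328512e-05 edge y@14 0.0925929472913342 0.004916775438477178 28 0.0001495077725349181 short mm 1.6633290756536274
scene line y@14 0.10233728754030516 -0.01789822609118893 28 0.016700845921281432 edge y@14 0.09546137315926145 0.00172167871525512 27 0.0002660745972459244 short mm 6.875914381043708
side line y@14 0.09521175102506584 0.032257717668309864 26 0.0007871004804300905 edge y@14 0.09211492685469011 -0.0019517114223015302 21 0.000816736537909514 short mm 3.0968241703757253
clock: 17.53
eef_pos: [0.4435, -0.0056, 0.0349]
tool_rot: [0.041, 0.999, -0.0, -0.001]
ft_force: [0.3, 0.2, -0.1]
grip_width: 0.0514
grasp_force: 0.0
clock: 17.7
eef_pos: [0.4448, -0.0056, 0.0366]
tool_rot: [0.041, 0.999, 0.0, 0.0]
ft_force: [1.5, -0.5, -1.2]
grip_width: 0.0513
grasp_force: 0.0
```

```bash
python3 -m inch '[6,0,0,0,0,0,60,12,-1,0,0,0,0,60,15,-1,0,0,0,0,60,17,-1,0,0,0,0,60,18,-1,0,0,0,0,60,18,-1,0,0,0,0,60]'; python3 -m inch '[2,0,0,0,0,0,60,2,0,0,0,0,0,60]'
```

```text
clock: 18.2
eef_pos: [0.4603, -0.0066, 0.0356]
tool_rot: [0.041, 0.999, -0.0, -0.002]
ft_force: [-5.2, -0.6, 4.2]
grip_width: 0.0513
grasp_force: 2.5
clock: 18.37
eef_pos: [0.4604, -0.0066, 0.0353]
tool_rot: [0.041, 0.999, -0.0, -0.004]
ft_force: [-8.7, -0.4, 5.3]
grip_width: 0.0514
grasp_force: 4.3
```

```bash
python3 -m inch '[-15,1,0,0,0,0,60,-15,1,40,0,0,0,0,-5,-25,70,0,0,0,0,15,-50,70,0,0,0,0,35,-76,70,0,0,0,0,48,-76,70,0,0,0,0,48,-76,40,0,0,0,0,48,-76,10,0,0,0,0]'; python3 -m inch '[0,0,-8,0,0,0,0,0,0,-8,0,0,0,0,0,0,-8,0,0,0,0]'
```

```text
clock: 19.03
eef_pos: [0.5164, -0.0839, 0.0476]
tool_rot: [0.042, 0.999, -0.0, 0.004]
ft_force: [-0.3, -0.6, -0.4]
grip_width: 0.0003
grasp_force: 0.0
clock: 19.28
eef_pos: [0.5124, -0.0826, 0.0384]
tool_rot: [0.041, 0.999, 0.0, -0.0]
ft_force: [-0.1, -0.8, 0.2]
grip_width: -0.0002
grasp_force: 0.0
```

```bash
python3 -m inch '[0,3,0,0,0,0,0,0,6,0,0,0,0,0,0,6,0,0,0,0,0]'; for i in 1 2; do python3 -m inch '[0,1,0,0,0,0,0,0,1,0,0,0,0,0]' | egrep "eef|ft_"; done
```

```text
clock: 19.53
eef_pos: [0.5131, -0.076, 0.0393]
tool_rot: [0.04, 0.999, 0.0, 0.001]
ft_force: [0.4, -0.8, -0.1]
grip_width: 0.0003
grasp_force: 0.0
eef_pos: [0.5126, -0.0753, 0.0387]
ft_force: [0.2, 0.7, 0.6]
eef_pos: [0.5123, -0.0745, 0.0382]
ft_force: [0.7, 0.2, 0.4]
```

```bash
python3 -m inch '[0,1,0,0,0,0,0,0,1,0,0,0,0,0]' | egrep "eef|ft_|grasp"; python3 -m inch '[0,1,0,0,0,0,0,0,1,0,0,0,0,0]' | egrep "eef|ft_|grasp"
```

```text
eef_pos: [0.5123, -0.074, 0.0381]
ft_force: [0.1, -2.8, 0.7]
grasp_force: 0.9
eef_pos: [0.5124, -0.073, 0.0381]
ft_force: [0.6, -2.0, 0.5]
grasp_force: 1.3
```

```bash
python3 -m inch '[0,1,0,0,0,0,0,0,1,0,0,0,0,0]' | egrep "eef|ft_|grasp"
python3 -m inch '[-1,-10,0,0,0,0,0,-1,-10,40,0,0,0,0,-20,20,80,0,0,0,30,-45,45,120,0,0,0,30,-60,60,160,0,0,0,30,-68,68,200,0,0,0,30,-68,68,217,0,0,0,30,-68,68,217,0,0,0,30]'|grep eef; python3 -m inch '[0,0,0,0,0,0,30,0,0,0,0,0,0,30,0,0,0,0,0,0,30]'|grep eef
python3 edge.py wrist e2; python3 wfit.py 12 .047 wrist scene
```

```text
eef_pos: [0.5124, -0.0718, 0.0381]
ft_force: [-0.4, -3.2, 0.9]
grasp_force: 1.3
eef_pos: [0.4466, -0.0025, 0.2629]
eef_pos: [0.4434, -0.0039, 0.2534]
wrist line y@14 0.09417841098230383 0.0028461988564515662 28 7.540447434339209e-05 edge y@14 0.08662330746090242 -0.27245720080097213 32 0.00276053256322234 short mm 7.555103521401402
wrist [ 0.5011 -0.056  -0.0857] -103 [ 0.5181 -0.0109 -1.6532] -185 in fix [0.0132 0.0464] th+90 0.0032477290614532084 slot y 0.09438771701006524
scene [ 0.5002 -0.0558 -0.0847] -130 [ 0.5173 -0.0097 -1.6573] -234 in fix [0.0131 0.0474] th+90 -0.0018198163779863386 slot y 0.09540877866732833
21.4333 [ 0.4436 -0.0039  0.2533] [-0.2444 -0.108   0.1313]
```

```bash
python3 -m inch '[0,0,0,0,0,0,60,0,0,0,0,0,0,60,0,0,0,0,0,0,60,0,0,0,0,0,0,60]'|grep eef;python3 edge.py wrist e3
python3 - <<'E'
from h import *
np.set_printoptions(precision=4,suppress=True)
D={}
for n in("wrist","side","scene"):
    for t in("lever_pivot","clamp_tip"):
        r=bot.spot_point(n,t)
        if r: print(n,t,r[0]["uv"],r[0]["confidence"]); D.setdefault(t,[]).append((cam(n),r[0]["uv"]))
    r=bot.silhouettes(n,"clamp_lever")
    if r:
        v,u=np.where(r[0]["mask"]); print(n,"lever",r[0]["confidence"],len(u),r[0]["uv"],u.min(),u.max(),v.min(),v.max())
for t in D: print(t,tri(D[t]))
E
```

```text
eef_pos: [0.4443, -0.0037, 0.2548]
wrist line y@14 0.09401208089915569 0.0008701348171203978 28 8.664443530902177e-05 edge y@14 0.0950665987294206 0.0014566257561556477 29 0.00015394219651680696 short mm -1.0545178302649032
wrist lever_pivot [357.6, 227.8] 0.81
wrist lever 0.58 1190 [396.7, 252.3] 346 430 229 274
side lever_pivot [231.5, 159.0] 0.96
side clamp_tip [239.6, 146.8] 0.65
side lever 0.42 107 [229.5, 134.1] 228 234 124 145
scene lever_pivot [226.8, 160.5] 0.72
scene clamp_tip [238.1, 158.0] 0.52
scene lever 0.66 104 [227.0, 150.4] 224 233 137 169
lever_pivot (array([0.5244, 0.1114, 0.0564]), [np.float64(0.002031791607730452), np.float64(0.0033029054330309987), np.float64(0.004859932904410146)])
clamp_tip (array([0.5314, 0.0533, 0.119 ]), [np.float64(0.0021546113418983905), np.float64(0.0021546113418975414)])
```

```bash
python3 -m inch '[0,20,-25,0,0,0,60,0,40,-50,0,0,0,60,0,40,-50,0,0,0,60,0,40,-50,0,0,0,60,0,40,-50,0,0,0,60]'|grep eef;python3 edge.py wrist e4; python3 wfit.py 13 .047 wrist; python3 - <<'E'
import cv2
i=cv2.imread("pics/wrist_e4.png"); cv2.imwrite("pics/e4z.png",cv2.resize(i[90:300,130:410],None,fx=2.8,fy=2.8,interpolation=2))
E
```

```text
eef_pos: [0.4446, 0.0362, 0.2056]
wrist line y@14 0.0944459039543192 0.004772127944276937 28 5.495908914207592e-05 edge y@14 0.09521851591239046 0.0062885739432127314 29 7.47453160017883e-05 short mm -0.7726119580712537
wrist [ 0.501  -0.0566 -0.0745] -122 [ 0.5181 -0.0107 -1.6513] -199 in fix [0.0137 0.0471] th+90 -0.0059592290908301315 slot y 0.09508806587151634
22.7833 [0.4452 0.0359 0.2063] [-0.0302 -0.4073  0.4136]
```

View pics/e4z.png

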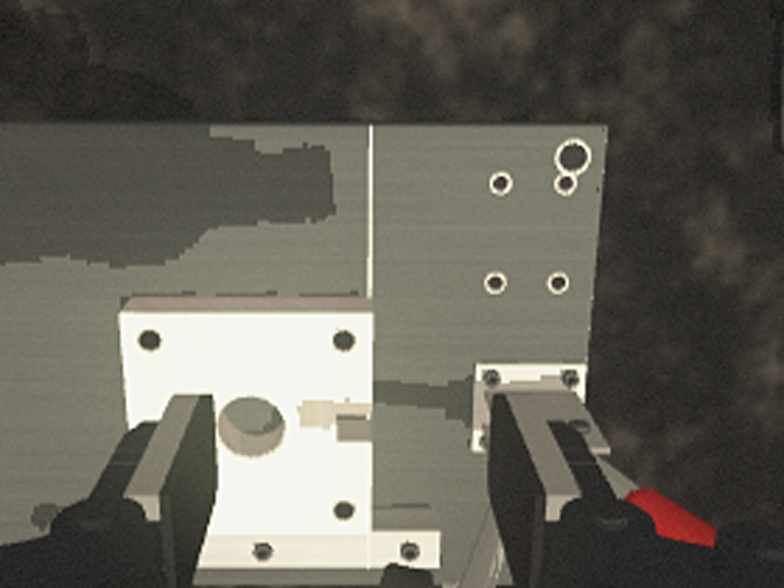

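```bash
python3 -m inch '[25,20,0,0,0,0,0,50,40,0,0,0,0,0,83,67,0,0,0,0,0,83,67,0,0,0,0,0,83,67,-20,0,0,0,0,83,67,-40,0,0,0,0,83,67,-52,0,0,0,0,83,67,-52,0,0,0,0]'; python3 -m inch '[0,0,0,0,0,0,0,0,0,0,0,0,0,0]'; python3 - <<'E'
from h import *
im=bot.camera("side"); b=bot.camera("scene")
cv2.imwrite("pics/cl.png",np.hstack([cv2.resize(i,(400,400),interpolation=2) for i in(im[80:200,170:290],b[80:200,170:290])]))
E
```

```text
clock: 23.45
eef_pos: [0.526, 0.1025, 0.151]
tool_rot: [0.041, 0.999, -0.001, -0.002]
ft_force: [-1.1, -0.1, 0.3]
grip_width: -0.0001
grasp_force: 0.0
clock: 23.62
eef_pos: [0.5283, 0.1031, 0.1545]
tool_rot: [0.041, 0.999, 0.0, 0.001]
ft_force: [0.7, 0.7, -0.5]
grip_width: -0.0002
grasp_force: 0.0
```

View pics/cl.png

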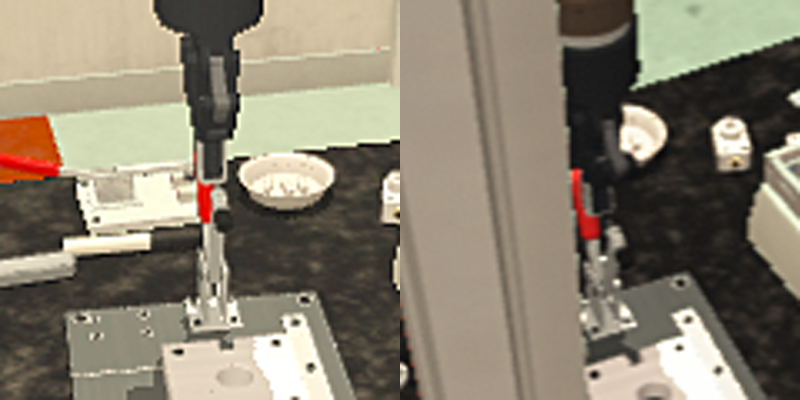

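```bash
python3 -m inch '[1,10,-2,0,0,0,0,2,20,-4,0,0,0,0,3,30,-9,0,0,0,0,3,40,-14,0,0,0,0,4,47,-19,0,0,0,0,4,53,-24,0,0,0,0,5,58,-30,0,0,0,0,5,63,-36,0,0,0,0]'; python3 -m inch '[0,4,-7,0,0,0,0,1,8,-14,0,0,0,0,1,11,-22,0,0,0,0,1,13,-30,0,0,0,0,1,13,-33,0,0,0,0,1,13,-36,0,0,0,0,1,13,-36,0,0,0,0]'
```

```text
clock: 24.38
eef_pos: [0.5339, 0.1687, 0.1183]
tool_rot: [0.04, 0.999, 0.001, 0.002]
ft_force: [0.9, -0.4, 6.3]
grip_width: -0.0
grasp_force: 2.8
clock: 24.97
eef_pos: [0.5354, 0.1826, 0.0873]
tool_rot: [0.04, 0.999, 0.003, 0.004]
ft_force: [-8.2, -0.8, 32.1]
grip_width: -0.0001
grasp_force: 15.8
```

```bash
python3 -m inch '[0,0,15,0,0,0,0,0,0,50,0,0,0,0,0,0,90,0,0,0,0,-10,-20,120,0,0,0,0,-30,-50,120,0,0,0,0,-50,-80,120,0,0,0,0,-70,-120,120,0,0,0,30,-90,-147,120,0,0,0,60]'; python3 -m inch '[0,0,0,0,0,0,60,0,0,0,0,0,0,60,0,0,0,0,0,0,60,0,0,0,0,0,0,60]'; python3 edge.py wrist f1; python3 wfit.py 14 .047 wrist scene; python3 - <<'E'
import cv2,numpy as np
from h import *
s=bot.camera("side"); i=cv2.imread("pics/wrist_f1.png")
cv2.imwrite("pics/fin.png",np.hstack([cv2.resize(i[110:300,150:410],(480,400),interpolation=2),cv2.resize(s[110:230,170:266],(320,400),interpolation=2)]))
E
```

```text
clock: 25.63
eef_pos: [0.4428, 0.0319, 0.201]
tool_rot: [0.04, 0.999, -0.0, 0.001]
ft_force: [1.0, -0.1, 0.5]
grip_width: 0.0234
grasp_force: 0.0
clock: 25.97
eef_pos: [0.4443, 0.0335, 0.2011]
tool_rot: [0.04, 0.999, 0.0, 0.0]
ft_force: [0.2, 0.6, -0.1]
grip_width: 0.0514
grasp_force: 0.0
wrist line y@14 0.09430696939079843 0.0034412690456052117 28 3.356213983170958e-05 edge y@14 0.09526959961023501 7.33577960506638e-06 23 9.656677734182911e-05 short mm -0.962630219436586
wrist [ 0.5006 -0.0562 -0.0796] -113 [ 0.5186 -0.0106 -1.644 ] -185 in fix [0.0142 0.0469] th+90 0.006410700381433321 slot y 0.09485707707428834
scene [ 0.5003 -0.0563 -0.0832] -142 [ 0.5175 -0.0097 -1.6709] -233 in fix [0.0133 0.0479] th+90 -0.016890319047428326 slot y 0.09587185968118639
26.1167 [0.4439 0.0334 0.2008] [ 0.8993 -0.0696  0.4526]
```

View pics/fin.png

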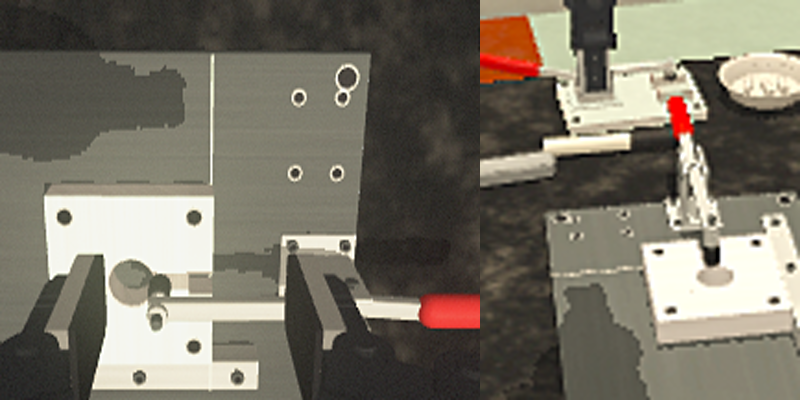

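```bash
python3 - <<'E'
from fit import *
np.set_printoptions(precision=1,suppress=True)
f=np.load("fix.npy"); bot.camera("side"); bot.camera("wrist")
for n in("side","wrist"):
    im=bot.camera(n).astype(int); m=(im[...,2]>150)&(im[...,1]<80)&(im[...,0]<80)
    for a in(0,.1,.2):
        M=np.array([[.014,.172+d*np.cos(a)-8e-3*np.sin(a),.05+d*np.sin(a)+8e-3*np.cos(a)] for d in(.034,.095)])
        print(n,a,pix(cam(n),place(M,f)).ravel())
    k,l,s,c=cv2.connectedComponentsWithStats(m.astype(np.uint8)); print(s[1:][s[1:,4]>15],c[1:][s[1:,4]>15])
E
```

```text
side 0 [230.9 150.2 228.  139.4]
side 0.1 [231.  149.3 228.  136.6]
side 0.2 [231.  148.5 228.1 134. ]
[[ 464   71   30   11  241]
 [ 146  115   42   27  663]
 [  19  123  126  261 8884]
 [ 226  139    8   13   61]
 [  29  141    9    3   16]
 [ 406  341   11   15   58]
 [ 393  342   20   28  296]] [[478.2  75.8]
 [166.3 126.4]
 [ 94.6 234.2]
 [229.4 144.6]
 [ 33.2 141.6]
 [411.  348.7]
 [401.3 358.4]]
wrist 0 [377.4 258.1 438.3 258.3]
wrist 0.1 [377.8 259.8 442.8 263.3]
wrist 0.2 [377.7 261.6 446.4 268.6]
[[ 80  77  14   6  33]
 [378 252  61  15 810]] [[ 86.1  79. ]
 [408.4 258.9]]
```

Grip centre matches θ≈0 in both views (side 229.4,144.6 against 229.5,144.8; wrist 408,259, end at 438). Clamp is closed, so I hand in.

```bash
python3 -c "
from workcell import bot
print(bot.job_done())"
```

```text
the job is handed in; nothing more can be done
None
```

I swung the blank round the post to lie flat on the fence, slid its slotted edge to about 1 mm past the line at most (limit 2.5 mm), clamped it with the lever fully down, let go, and handed in at about 26 s; the judge returned no verdict.

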